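Clamp a brittle plaster dental model lightly in its holder

TASK

Stand the smaller plaster dental model upright in the middle of the clamp holder's bed, between stop and jaw, with its front teeth facing the sliding jaw, and let go. Then slide the jaw up until its sprung pad holds the model lightly but firmly, with its flat heel square against the stop, at about 6 N (between 3 and 9 N), and leave it so. The plaster is brittle: never grip it with more than about 60 N, never press it with the jaw beyond 14 N, do not drop it or bang it against the holder, and leave everything else on the counter where it is.

Things in the scene. Friction and masses are not known exactly. Their poses are not given: they have to be found in the camera images.
- model_center (a point): centre (half-way up) of the smaller plaster dental model, about 100 g: D-shaped base 50 mm long (x), 50 wide (y), 24 high, a horseshoe of teeth on top, 35 mm high in all; this point is 17.5 mm above its support. x points from the flat heel (25 mm behind) to the round front teeth, z up. Rear half: flat parallel sides 50 mm apart; front half: half-round of 25 mm radius
- model_front (a point): the foremost point of the model's rounded front, 25 mm ahead (+x) of model_center at the same height; same axes
- holder: the clamp holder, a white bed 240 x 100 mm fixed to the counter; origin on its underside, on the middle line; x from the sliding jaw to the stop, z up. Flat deck, 76 mm wide, 40 mm above the origin. At the +x end the stop, an unyielding aluminium plate 60 mm wide, rises 29 mm above the deck; its face (looking to -x) is screwed to anywhere from x = +61 to +75 mm, not reported
- jaw: the sliding jaw; origin on the deck under the middle of its upright tab, axes as the holder's. Tab: 8 mm thick (x), 36 wide (y), top 45 mm above the deck; push it from behind or pinch it. Slides along the holder's x from -100 mm (fully open) to -10 mm; dry friction of 9 N resists and keeps it where it is left. A bar 24 mm wide, 16 high runs ahead of the tab towards the pad
- jaw_tab (a point): on the middle of the jaw's tab, 30 mm above the deck. Sliding the jaw takes a push of 9 N while it runs free, 1 to 2 N more while it shoves the model along the deck, and 9 N plus the pad's force once the model is against the stop
- jaw_face (a point): middle of the front of the jaw's rubber pad as it stands when not pressed, 50 mm ahead (+x) of the tab's middle, 14 mm above the deck; this point moves with the jaw and does not follow the pad as it gives. The pad (40 mm wide, 3 to 25 mm above the deck) gives back on a spring of 1.5 N per mm, up to 9 mm, then it is hard
- big_model: the larger plaster model (68 x 68 mm, 39 mm high, same shape); a bystander; origin at the centre of its underside
- cup: clear glass cup, 66 mm across, 60 mm high; a bystander; origin at the centre of its underside
- bottle: white bottle with a blue cap, 60 mm across, 150 mm high; a bystander; origin at the centre of its underside
- canister: steel canister with a knob on its lid, 96 mm across, 113 mm high; a bystander; origin at the centre of its underside
- spatula: spatula with a black handle, 180 mm long, lying flat; a bystander; origin on its underside
- lamp_base: low round white lamp foot, 90 mm across, 40 mm high; a bystander; origin at the centre of its underside
- tip_tray: clear open tray, 100 x 120 mm, 35 mm high; a bystander; origin at the centre of its underside
There are look-alikes about, which are no part of the job. Leave any orange or red look-alike of the part that bears model_center alone.

How it is judged:
By the outcome, as a careful person would: the job done as asked, in the order asked, and still so for the second after the job is handed in, with the robot touching nothing.
It also fails if it takes over 59 s, if anything falls off the work surface, if the arm or the gripper's body presses on something with over 40 N, if the wrist force passes 120 N, or if a joint passes its speed limit or range.

ROBOT

A 6-joint arm with a two-finger parallel gripper is mounted at the origin on the work surface. World frame = base frame: x ahead of the robot, y to its left, z up, the work surface at z = 0. Lengths are in m, angles in degrees, forces in N, time in s.
With the tool pointing down it reaches from about 0.4 to 0.825 m from the base axis. Payload 7 kg.
Tool frame: the origin (TCP) lies midway between the tips of the shut fingers; the grasp point (between the pads) lies 19 mm behind it; z points along the fingers, y is the direction in which the jaws open and shut (so a half turn about z gives the same grasp; the last joint's range is limited). The gripper opens to 88 mm and grips with 3 to 60 N. Pads are 19 mm wide; open, the fingers measure 130 mm over their backs; the gripper's body (78 mm by 193 mm) begins 47 mm behind the grasp point.
Start: joints at [-59.41, 20.546, 0.682, 0, -70.136, -16.507], TCP at [0.164, -0.655, 0.227] pointing down, gripper open.
Joint ranges: [-176.03, 176.03], [-82.01, 121.73], [-58.28, 71.71], [-173.87, 95.51], [-174.79, -0.11], [-173.66, 173.66]. Speed limits (degrees/s): [136.94, 136.94, 172.46, 180, 180, 180].

INTERFACE

Orientations are given as [roll, pitch, yaw] about the fixed x, y, z axes, in that order (R = Rz(yaw) Ry(pitch) Rx(roll)).
In Python, from plant import ctrl gives the robot as it stands.
- The arm moves only by the shell command python3 -m jog 'ROWS' [OPENING]. ROWS is JSON, a list of rows, each an object with "translation": the shift along the tool's x, y, z in units of 0.25 m (1.0 is 0.25 m), a list of three; "spin": the turn about the tool's z in units of 30 degrees (1.0 is 30 degrees). A call has 1 to 12 rows; each row is the pose to reach, as a shift and turn from the pose measured when the call began, along the tool's axes at that moment; what a row does not reach only later rows make up. A row lasts 1/12 s, in which the tool goes at most 41.7 mm and 7.16 degrees, less where a joint would pass 70% of its speed; a pose out of reach is approached as far as the arm can. A call with a number of a shift or a turn outside -1 to 1 is refused whole. A call with a gripper value outside its range is refused whole. OPENING is the finger opening in mm, from 0 to 87.6, set as the call begins (- or left out, the last holds). The fingers move at their own pace and stop on an object; the grip force is fixed at half the most. Time passes only in rows, so rows that repeat a pose let the fingers close. It gives the time, the measured TCP pose, the force and the opening at its end, in the units of the state.
- ctrl.get_obs(): the state, without advancing time (a new reading comes with each control period).
- ctrl.snapshot(name): name is "scene" or "side" or "wrist"; returns a dict with "color" (384x512x3 uint8, red, green, blue), "range_z" (384x512 float32, m along the optical axis (not along the pixel's ray), 0 where there is no reading), "K" (3x3 intrinsics, pixels), "distortion" ([k1, k2, p1, p2, k3] as OpenCV has them; the pictures are not rectified), "R" (3x3) and "t" (3): a world point X has camera coordinates R X + t; the wrist camera has in their place "tool_from_camera" (4x4, takes a point from camera to tool coordinates, whose origin is the TCP and whose axes are the flange's). Camera axes: x right, y down, z forward; pixel columns grow to the right and rows downward; lengths in m; the calibration is good to about 2 mm. A picture is of the moment at which its call begins: read the wrist's pose just before it.
- ctrl.close_job(): hands the job in, once; it reports no verdict.
The state is a dict: "clock": time; "joint_pos": joint angles; "qvel": joint speeds; "tau": joint torques, N m; "tool_pos": TCP position; "orientation": TCP orientation; "force": force on the tool from outside, world axes, zero at the start; "moment": the same for the moment, N m; "opening": finger opening in m.
Only numpy, scipy, OpenCV 4.12 (cv2) and the standard library are available. Lean on these libraries where they do the work, as an engineer would, in place of code of your own. Each camera call takes 0.05 s, during which the arm holds its last target. There are 200 camera calls.

## Working session

There is one attempt and no reset: what is moved stays moved. The work goes in short steps, Python scripts to look and compute and a shell command to move; the robot and the scene stay as the last step left them, time stands still between calls to the robot, and variables do not carry over. Pictures are saved under pics/ and viewed, on a budget of 10 in all, crops included, one or two more only if the job needs it, and the job is handed in when it is done.

```bash
ls; mkdir -p pics
cat > h.py <<'E'
import numpy as np,cv2
from plant import ctrl
from scipy.spatial.transform import Rotation as Ro
def snap(n):
    o=ctrl.get_obs(); s=ctrl.snapshot(n)
    if n=="wrist":
        T=np.eye(4);T[:3,:3]=Ro.from_euler('xyz',o["orientation"],degrees=True).as_matrix();T[:3,3]=o["tool_pos"]
        W=T@np.array(s["tool_from_camera"])
    else:
        W=np.eye(4);W[:3,:3]=np.array(s["R"]).T;W[:3,3]=-W[:3,:3]@np.array(s["t"])
    s["W"]=W; return s
def cloud(s):
    K=np.array(s["K"]);h,w=s["range_z"].shape
    u,v=np.meshgrid(np.arange(w),np.arange(h))
    p=cv2.undistortPoints(np.stack([u,v],-1).reshape(-1,1,2).astype(np.float64),K,np.array(s["distortion"])).reshape(h,w,2)
    z=s["range_z"][...,None]
    P=np.concatenate([p*z,z],-1)@s["W"][:3,:3].T+s["W"][:3,3]
    P[s["range_z"]==0]=np.nan
    return P
def save(s,n): cv2.imwrite(f"pics/{n}.png",s["color"][...,::-1])
E
python3 - <<'E'
from h import *
import pickle
o=ctrl.get_obs();print(o)
a=snap("scene");b=snap("side")
im=np.hstack([a["color"],b["color"]])
save(a,"scene0");save(b,"side0")
np.savez("s0.npz",a=cloud(a),b=cloud(b),ac=a["color"],bc=b["color"])
E
```

```text
pics
{'clock': 0.0, 'joint_pos': array([-5.94107211e+01,  2.05901537e+01,  6.34594900e-01, -1.82737774e-02,
       -7.01368794e+01, -1.65087997e+01]), 'qvel': array([-0.01006256, -0.04374322,  0.05068625, -0.03510157, -0.07524875,
       -0.04704183]), 'tau': array([-8.65404490e-04, -5.82717061e+01,  2.93041921e+01,  6.99676797e+00,
        6.67884975e-03, -1.17167656e-04]), 'tool_pos': array([ 0.16408436, -0.65425307,  0.22564921]), 'orientation': array([ 1.79906491e+02, -9.79925244e-03, -1.65925736e+02]), 'force': array([-0.5498642 ,  0.28127791, -0.04664678]), 'moment': array([-0.00979235, -0.01891721,  0.02685937]), 'opening': 0.08789788231266485}
```

View pics/scene0.png

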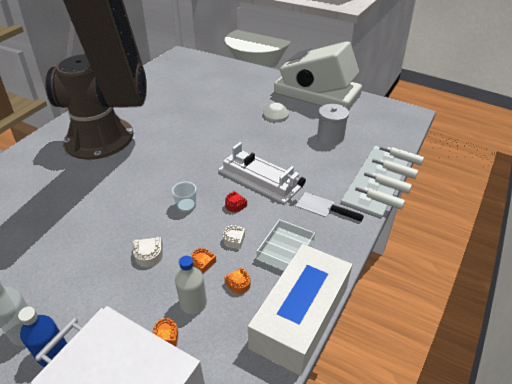

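View pics/side0.png

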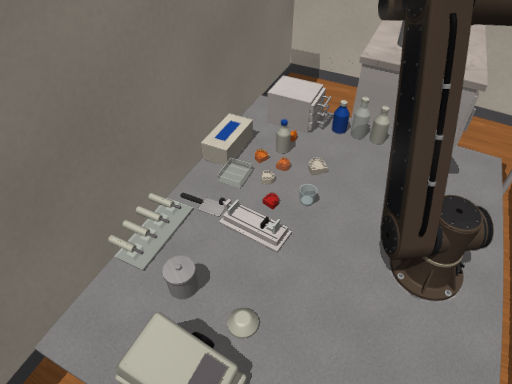

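The scene view shows the smaller white model at (234,236), the big one at (147,250) and the holder around (262,173). The jaw tab seems to be at (238,152) and the stop near (290,180). I'll get metric positions next.

Run:
```python
from h import *
d=np.load("s0.npz")
for k,boxs in (("a",dict(model=(220,222,250,252),holder=(212,140,308,205))),("b",dict(model=(258,168,277,187),holder=(215,190,295,250)))):
    P=d[k]
    for n,(x0,y0,x1,y1) in boxs.items():
        q=P[y0:y1,x0:x1].reshape(-1,3);q=q[np.isfinite(q[:,0])]
        print(k,n,"floor",np.percentile(q[:,2],5))
        for lo,hi in ((.012,.06),(.03,.036),(.036,.046),(.06,.1)) :
            m=q[(q[:,2]>lo)&(q[:,2]<hi)]
            if len(m)>5: 
                r=cv2.minAreaRect((m[:,:2]*1000).astype(np.float32)); print(lo,hi,len(m),m.mean(0).round(4),m[:,2].max().round(3),r)
for uv in ((238,152),(290,180),(300,182),(250,159)):
    print(uv,d["a"][uv[1],uv[0]])
def up(k,b,n):
    c=d[k][b[1]:b[3],b[0]:b[2],::-1]; return cv2.resize(c,(400,400),interpolation=cv2.INTER_CUBIC)
cv2.imwrite("pics/c1.png",np.hstack([up("ac",(210,135,310,235),0),up("ac",(210,215,260,265),0)]))
```

```text
a model floor -0.0023262981495943357
0.012 0.06 352 [ 0.641  -0.1658  0.0249] 0.037 ((637.0638427734375, -164.09585571289062), (49.47062301635742, 51.387176513671875), 16.652156829833984)
0.03 0.036 54 [ 0.6352 -0.1653  0.0323] 0.036 ((636.1455078125, -162.8251953125), (39.67162322998047, 44.13175964355469), 16.54903221130371)
a holder floor -0.0020209518287253535
0.012 0.06 1995 [0.5858 0.05   0.0349] 0.06 ((578.5869750976562, 66.38311767578125), (221.92141723632812, 219.47000122070312), 42.40914535522461)
0.03 0.036 158 [0.5789 0.015  0.0328] 0.036 ((588.695068359375, 39.61914825439453), (177.6708984375, 177.6999053955078), 36.004302978515625)
0.036 0.046 969 [0.5842 0.0713 0.04  ] 0.046 ((571.4110717773438, 67.436767578125), (213.33143615722656, 211.0946807861328), 48.15188980102539)
0.06 0.1 304 [0.6142 0.0748 0.0685] 0.088 ((604.952392578125, 81.69973754882812), (60.10772705078125, 235.33773803710938), 79.47550201416016)
b model floor -0.004564604545938622
0.012 0.06 130 [ 0.6349 -0.1558  0.0239] 0.034 ((635.0482177734375, -160.50726318359375), (47.384796142578125, 51.6238822937
[... 266 characters left out ...]
0625, 78.45675659179688), (229.3142547607422, 235.74880981445312), 45.803470611572266)
0.03 0.036 154 [0.5684 0.0782 0.0337] 0.036 ((565.1441650390625, 26.31365966796875), (195.9109344482422, 213.2344970703125), 83.3528060913086)
0.036 0.046 811 [0.5749 0.0889 0.0389] 0.046 ((581.4708862304688, 83.08417510986328), (77.7108383178711, 231.02525329589844), 83.23172760009766)
0.06 0.1 184 [0.6092 0.0817 0.0682] 0.087 ((603.6551513671875, 85.3956298828125), (57.877769470214844, 231.2584686279297), 79.07511138916016)
(238, 152) [0.49583749 0.09430192 0.05767243]
(290, 180) [0.68652338 0.0514616  0.06115116]
(300, 182) [0.71527867 0.05302054 0.06503905]
(250, 159) [0.54406462 0.08152514 0.05850626]
```

View pics/c1.png

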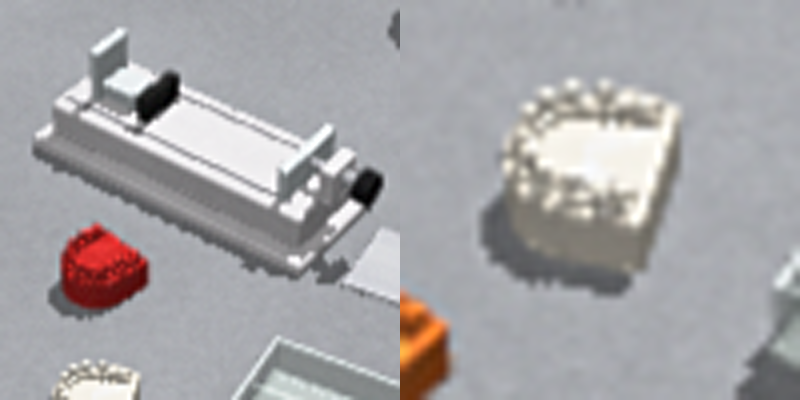

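The crop shows the model's teeth arch facing left (roughly world -x) with the heel on the right. The jaw is at the left end of the holder (tab at crop 110,60) and the stop at the right (310,155).

Run:
```python
from h import *
d=np.load("s0.npz")
q=np.vstack([d["a"].reshape(-1,3),d["b"].reshape(-1,3)]);q=q[np.isfinite(q[:,0])]
A=np.array([.164,-.654]);B=np.array([.637,-.163]);L=np.linalg.norm(B-A);e=(B-A)/L
r=q[:,:2]-A;s=r@e;t=r@np.array([-e[1],e[0]])
for i in np.arange(0,L,.06):
    m=(s>i)&(s<i+.06)&(abs(t)<.11); print(round(i,2),m.sum(),np.percentile(q[m,2],99.5).round(3) if m.sum() else None)
for uv in ((186,263),(190,300)): print(d["a"][uv[1],uv[0]])
```

```text
0.0 45 0.005
0.06 467 0.168
0.12 1682 0.166
0.18 2202 0.588
0.24 2690 0.648
0.3 2200 0.004
0.36 2210 0.004
0.42 2133 0.038
0.48 2110 0.038
0.54 1612 0.035
0.6 2108 0.032
0.66 2108 0.035
[ 0.66551546 -0.37256274  0.15029744]
[ 0.67633126 -0.39144205  0.0556531 ]
```

```bash
for i in 1; do
python3 -m jog '[{"translation":[-0.12,0.07,-0.06],"spin":0},{"translation":[-0.28,0.17,-0.12],"spin":0},{"translation":[-0.43,0.27,-0.12],"spin":0},{"translation":[-0.58,0.36,-0.12],"spin":0},{"translation":[-0.73,0.46,-0.12],"spin":0},{"translation":[-0.88,0.55,-0.12],"spin":0},{"translation":[-1,0.62,-0.12],"spin":0},{"translation":[-1,0.62,-0.12],"spin":0}]'; done
python3 -m jog '[{"translation":[-0.12,0.07,0],"spin":0},{"translation":[-0.28,0.17,0],"spin":0},{"translation":[-0.43,0.27,0],"spin":0},{"translation":[-0.58,0.36,0],"spin":0},{"translation":[-0.73,0.46,0],"spin":0},{"translation":[-0.88,0.55,0],"spin":0},{"translation":[-1,0.62,0],"spin":0},{"translation":[-1,0.62,0],"spin":0}]'
python3 - <<'E'
from h import *
o=ctrl.get_obs();print(o["clock"],o["tool_pos"],o["orientation"])
R=Ro.from_euler('xyz',o["orientation"],degrees=True).as_matrix()
print(R.T@(np.array([.637,-.163,.227])-o["tool_pos"])/.25)
a=snap("wrist");save(a,"w0");print(a["tool_from_camera"])
E
```

```text
clock: 0.77
tool_pos: [0.3718, -0.4398, 0.2559]
orientation: [179.9, 0.0, -165.8]
force: [-0.4, -0.4, 0.1]
opening: 0.0875
clock: 1.43
tool_pos: [0.5792, -0.2243, 0.2554]
orientation: [179.9, 0.0, -165.6]
force: [-0.7, -1.1, -1.6]
opening: 0.0874
1.4333 [ 0.57923506 -0.22425447  0.25543223] [ 1.79868686e+02  3.87154064e-02 -1.65580518e+02]
[-0.28471829  0.1794996   0.11433303]
[[-6.83105025e-04 -9.63992274e-01 -2.65929370e-01  7.10587089e-02]
 [ 9.99999532e-01 -8.40591601e-04  4.78394332e-04 -6.87827187e-04]
 [-6.84706435e-04 -2.65928919e-01  9.63992397e-01 -1.57886811e-01]
 [ 0.00000000e+00  0.00000000e+00  0.00000000e+00  1.00000000e+00]]
```

```bash
python3 -m jog '[{"translation":[-0.12,0.08,0],"spin":0},{"translation":[-0.28,0.18,0],"spin":0},{"translation":[-0.28,0.18,0],"spin":0},{"translation":[-0.28,0.18,0],"spin":0}]'
python3 - <<'E'
from h import *
o=ctrl.get_obs();print(o["clock"],o["tool_pos"],o["orientation"])
a=snap("wrist");save(a,"w1");P=cloud(a);np.savez("w1.npz",P=P,c=a["color"])
q=P.reshape(-1,3);c=a["color"].reshape(-1,3).astype(int)
m=np.isfinite(q[:,0])&(np.linalg.norm(q[:,:2]-[.637,-.163],axis=1)<.045)
print(np.percentile(q[m,2],[2,50,99]))
n=m&(q[:,2]>.012)&(abs(c[:,0]-c[:,2])<70)
print(n.sum(),cv2.minAreaRect((q[n,:2]*1000).astype(np.float32)))
# fit D-shape: area overlap via grid of points on top/base (z>.018)
from scipy.optimize import minimize
g=q[n&(q[:,2]>.018),:2]*1000
gx,gy=np.meshgrid(np.arange(590,690,1.),np.arange(-215,-110,1.));G=np.stack([gx.ravel(),gy.ravel()],1)
H=np.zeros(len(G),bool)
ix=np.round(g-[590,-215]).astype(int);im=np.zeros(gx.shape,np.uint8);im[ix[:,1].clip(0,104),ix[:,0].clip(0,99)]=1
im=cv2.morphologyEx(im,cv2.MORPH_CLOSE,np.ones((5,5)));H=im.ravel()>0
def ins(p):
    t=np.radians(p[2]);d=G-p[:2];x=d@[np.cos(t),np.sin(t)];y=d@[-np.sin(t),np.cos(t)]
    sd=np.where(x>0,np.hypot(x,y)-25,np.maximum(abs(y)-25,-25-x));return 1/(1+np.exp(sd/1.))
best=min((minimize(lambda p:((ins(p)-H)**2).sum(),[637,-163,y],method="Nelder-Mead") for y in range(0,360,45)),key=lambda r:r.fun)
print(best.x,best.fun,H.sum())
E
```

```text
clock: 1.82
tool_pos: [0.6363, -0.162, 0.254]
orientation: [179.8, -0.1, -165.4]
force: [0.2, -1.5, 0.3]
opening: 0.0871
1.8167 [ 0.63634687 -0.1620184   0.25398742] [ 1.79824903e+02 -9.49009362e-02 -1.65416579e+02]
[-2.44701705e-04  3.59610841e-01  3.72047186e-01]
36413 ((634.27685546875, -163.7734832763672), (58.872196197509766, 89.87208557128906), 14.854691505432129)
[ 635.58624472 -163.69438601  285.74276614] 915.8324244309829 3177
```

View pics/w1.png

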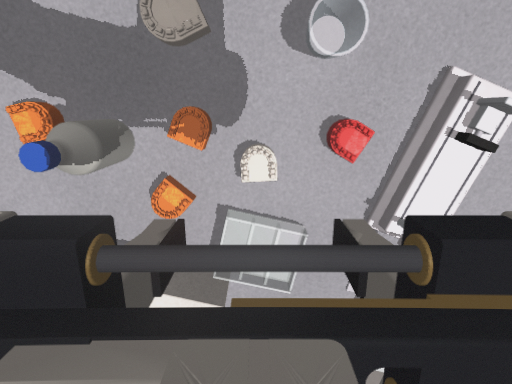

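The wrist view shows the white model at (258,163), teeth up (towards tool +x) and heel at row 182. The tray sits about 35 mm behind the heel. I'll refit without the gripper points and fit the holder too.

```bash
cat > fit.py <<'E'
from h import *
from scipy.optimize import minimize
def fitD(P,c,guess,z0,z1):
    q=P.reshape(-1,3);c=c.reshape(-1,3).astype(int)
    n=np.isfinite(q[:,0])&(q[:,2]>z0)&(q[:,2]<z1)&(abs(c[:,0]-c[:,2])<70)&(np.linalg.norm(q[:,:2]*1000-guess[:2],axis=1)<42)
    o=np.round(np.array(guess[:2])-50)
    gx,gy=np.meshgrid(np.arange(100.),np.arange(100.));G=np.stack([gx.ravel(),gy.ravel()],1)+o
    ix=np.round(q[n,:2]*1000-o).astype(int).clip(0,99);im=np.zeros((100,100),np.uint8);im[ix[:,1],ix[:,0]]=1
    H=cv2.morphologyEx(im,cv2.MORPH_CLOSE,np.ones((5,5))).ravel()>0
    def ins(p):
        t=np.radians(p[2]);d=G-p[:2];x=d@[np.cos(t),np.sin(t)];y=d@[-np.sin(t),np.cos(t)]
        sd=np.where(x>0,np.hypot(x,y)-25,np.maximum(abs(y)-25,-25-x));return 1/(1+np.exp(np.clip(sd,-50,50)))
    b=min((minimize(lambda p:((ins(p)-H)**2).sum(),[*guess[:2],guess[2]+y],method="Nelder-Mead") for y in (-20,0,20)),key=lambda r:r.fun)
    return b.x,b.fun,H.sum()
E
python3 - <<'E'
from fit import *
d=np.load("w1.npz");P=d["P"]
print(fitD(P,d["c"],[637,-163,195],.018,.05))
def lines(q,nm):
    for lo,hi in ((.034,.045),(.045,.2)):
        pass
for nm,P in (("w1",P),("a",np.load("s0.npz")["a"]),("b",np.load("s0.npz")["b"])):
    q=P.reshape(-1,3);q=q[np.isfinite(q[:,0])];q=q[(q[:,0]>.4)&(q[:,0]<.72)&(q[:,1]>-.02)&(q[:,1]<.16)&(q[:,2]<.1)]
    m=q[(q[:,2]>.035)&(q[:,2]<.044)]
    xy=m[:,:2]*1000;
    r=cv2.minAreaRect(xy.astype(np.float32));print(nm,len(m),np.median(m[:,2]),r)
    # trimmed rect on main component
    im=np.zeros((200,340),np.uint8);ix=np.round(xy-[400,-20]).astype(int);im[ix[:,1].clip(0,199),ix[:,0].clip(0,339)]=255
    im=cv2.morphologyEx(cv2.morphologyEx(im,cv2.MORPH_CLOSE,np.ones((9,9))),cv2.MORPH_OPEN,np.ones((15,15)))
    c=max(cv2.findContours(im,0,1)[0],key=cv2.contourArea)
    print(" main",cv2.minAreaRect(c),"offset 400,-20", cv2.contourArea(c))
    h=q[q[:,2]>.052]; h=h[:,:2]*1000
    if len(h)>20: print(" high:",cv2.fitLine(h.astype(np.float32),cv2.DIST_HUBER,0,.1,.1).ravel(),h.min(0),h.max(0))
E
```

```text
(array([ 637.69286041, -162.821556  ,  197.52072065]), np.float64(79.40515357015094), np.int64(2186))
w1 7040 0.039853166019932496 ((582.9414672851562, 81.15191650390625), (78.1463623046875, 228.49363708496094), 82.72484588623047)
 main ((166.33116149902344, 102.53470611572266), (77.89466094970703, 195.91998291015625), 84.0938491821289) offset 400,-20 10002.0
 high: [9.8649830e-01 1.6377153e-01 5.1393799e+02 8.4193123e+01] [489.04343076  40.24107304] [666.06298312 108.33885122]
a 959 0.03984925683624363 ((581.4459838867188, 80.1689224243164), (79.73395538330078, 231.0244903564453), 82.61991119384766)
 main ((163.7321014404297, 101.77220153808594), (77.84373474121094, 183.36404418945312), 83.82982635498047) offset 400,-20 9459.5
 high: [ 9.9139833e-01 -1.3087916e-01  6.0873071e+02  7.3762718e+01] [485.80776083  39.61312993] [719.92834884 109.79173776]
b 847 0.03840893057269823 ((581.4708862304688, 83.08417510986328), (77.7108383178711, 231.02525329589844), 83.23172760009766)
 main ((164.68008422851562, 106.23574829101562), (74.99652099609375, 196.11004638671875), 83.0887680053711) offset 400,-20 10535.5
 high: [ 9.9237168e-01 -1.2328217e-01  6.0214496e+02  8.3839851e+01] [486.79302572  44.38005374] [718.44601438 113.46030392]
```

```bash
python3 -m jog '[{"translation":[-0.02,0,0.1],"spin":-0.05},{"translation":[-0.04,-0.003,0.22],"spin":-0.1},{"translation":[-0.04,-0.003,0.36],"spin":-0.1},{"translation":[-0.04,-0.003,0.5],"spin":-0.1},{"translation":[-0.04,-0.003,0.62],"spin":-0.1},{"translation":[-0.04,-0.003,0.72],"spin":-0.1},{"translation":[-0.04,-0.003,0.76],"spin":-0.1},{"translation":[-0.04,-0.003,0.76],"spin":-0.1},{"translation":[-0.04,-0.003,0.76],"spin":-0.1}]' 87.6
python3 - <<'E'
from fit import *
a=snap("wrist");P=cloud(a);save(a,"w2");print(fitD(P,a["color"],[637,-163,197],.018,.05))
o=ctrl.get_obs();R=Ro.from_euler('xyz',o["orientation"],degrees=True).as_matrix()
print(o["tool_pos"],o["orientation"],R.T@(np.array([.6463,-.1601,.005])-o["tool_pos"])/.25)
E
```

```text
clock: 2.62
tool_pos: [0.6449, -0.1618, 0.0651]
orientation: [179.9, -0.1, -162.5]
force: [-0.0, 0.4, 0.8]
opening: 0.0874
(array([ 637.49203113, -162.68355342,  197.19925745]), np.float64(71.20575469619678), np.int64(2248))
[ 0.64569744 -0.16158248  0.06609736] [ 1.79890836e+02  1.83449431e-02 -1.62478768e+02] [-0.00400544  0.00446352  0.24439967]
```

```bash
python3 -m jog '[{"translation":[0,0.003,0.06],"spin":0},{"translation":[-0.004,0.004,0.13],"spin":0},{"translation":[-0.004,0.004,0.19],"spin":0},{"translation":[-0.004,0.004,0.225],"spin":0},{"translation":[-0.004,0.004,0.235],"spin":0},{"translation":[-0.004,0.004,0.235],"spin":0}]' 87.6
python3 -m jog '[{"translation":[0,0,0],"spin":0},{"translation":[0,0,0],"spin":0},{"translation":[0,0,0],"spin":0},{"translation":[0,0,0],"spin":0},{"translation":[0,0,0],"spin":0},{"translation":[0,0,0],"spin":0},{"translation":[0,0,0],"spin":0},{"translation":[0,0,0],"spin":0}]' 40
```

```text
clock: 3.17
tool_pos: [0.6468, -0.1603, 0.0081]
orientation: [179.9, 0.1, -162.5]
force: [0.1, 0.8, -0.4]
opening: 0.0874
clock: 3.83
tool_pos: [0.6468, -0.1603, 0.0082]
orientation: [179.9, 0.1, -162.5]
force: [0.3, 0.7, 2.2]
opening: 0.05
```

```bash
python3 -m jog '[{"translation":[0,0,-0.04],"spin":0},{"translation":[0,0,-0.12],"spin":0},{"translation":[0,0,-0.24],"spin":0},{"translation":[0,0,-0.36],"spin":0},{"translation":[0,0,-0.47],"spin":0},{"translation":[0,0,-0.54],"spin":0},{"translation":[0,0,-0.56],"spin":0},{"translation":[0,0,-0.56],"spin":0}]'
python3 -m jog '[{"translation":[-0.02,0.08,0],"spin":0.1},{"translation":[-0.05,0.2,0],"spin":0.2},{"translation":[-0.08,0.34,0],"spin":0.35},{"translation":[-0.11,0.48,0],"spin":0.5},{"translation":[-0.14,0.62,0],"spin":0.65},{"translation":[-0.16,0.75,0],"spin":0.75},{"translation":[-0.18,0.86,0],"spin":0.82},{"translation":[-0.183,0.92,0],"spin":0.823},{"translation":[-0.183,0.934,0],"spin":0.823},{"translation":[-0.183,0.934,0],"spin":0.823},{"translation":[-0.183,0.934,0],"spin":0.823}]'
python3 - <<'E'
from h import *
a=snap("wrist");save(a,"w3");s=snap("scene");save(s,"s3");b=snap("side")
np.savez("w3.npz",w=cloud(a),a=cloud(s),b=cloud(b))
print(ctrl.get_obs()["joint_pos"],ctrl.get_obs()["tool_pos"],ctrl.get_obs()["orientation"],ctrl.get_obs()["opening"])
cv2.imwrite("pics/c3.png",cv2.resize(np.hstack([a["color"],s["color"]])[...,::-1],(800,300),interpolation=cv2.INTER_AREA))
# holder in w1/s0 clouds, in rough holder frame
t=np.radians(-7.2);e=np.array([np.cos(t),np.sin(t)]);n=np.array([-e[1],e[0]])
for nm,P in (("w1",np.load("w1.npz")["P"]),("a",np.load("s0.npz")["a"]),("b",np.load("s0.npz")["b"]),("w3",cloud(a))):
    q=P.reshape(-1,3);q=q[np.isfinite(q[:,0])]
    d=q[:,:2]-[.5815,.081];X=(d@e)*1000;Y=d@n*1000;Z=q[:,2]*1000
    m=(abs(X)<130)&(abs(Y)<60)
    for lab,k in (("deck y",m&(abs(Z-40)<3)&(abs(X)<60)),("base y",m&(Z>3)&(Z<30)),("stop",m&(X>40)&(X<85)&(Z>55)&(Z<67)&(abs(Y)<28)),("stoptop",m&(X>40)&(X<85)&(Z>66)&(Z<72)&(abs(Y)<35)),("tab",m&(X<-60)&(Z>60)&(Z<90))):
        if k.sum()>5: print(nm,lab,k.sum(),"X",np.percentile(X[k],[1,50,99]).round(1),"Y",np.percentile(Y[k],[1,50,99]).round(1))
E
```

```text
clock: 4.5
tool_pos: [0.6476, -0.1606, 0.1506]
orientation: [180.0, 0.3, -162.5]
force: [0.0, 0.3, -0.3]
opening: 0.05
clock: 5.42
tool_pos: [0.6203, 0.0754, 0.1498]
orientation: [179.9, 0.1, 172.9]
force: [-0.5, 0.9, -1.4]
opening: 0.0497
[ 2.47310687e+01  1.90588953e+01 -1.19708321e+01  6.68902163e-03
 -5.87585362e+01 -1.21958174e+02] [0.62078801 0.07472895 0.15042532] [179.89279075   0.18267809 172.77618266] 0.04973114292133103
w1 deck y 4723 X [-58.3   1.8  58.4] Y [-37.   -3.7  36.8]
w1 base y 3424 X [-120.6  -17.2  114.2] Y [-49.9 -39.5 -15.8]
w1 tab 288 X [-90.8 -84.2 -83.2] Y [-18.4 -14.5  10.8]
a deck y 624 X [-57.3   6.5  59. ] Y [-38.8  -5.9  37.1]
a base y 851 X [-120.    28.5  117.1] Y [-52.4 -38.5  26.5]
a stoptop 21 X [80.3 82.5 84.7] Y [-28.4  -3.2  30.2]
a tab 82 X [-94.7 -86.6 -82.8] Y [-19.6  -3.   17.6]
b deck y 403 X [-57.3   5.7  58.2] Y [-34.2   8.4  39.7]
b base y 585 X [-125.9  -39.4  109.8] Y [-42.2  40.1  53.2]
b stop 27 X [77.8 79.6 82.6] Y [-24.    3.5  27. ]
b stoptop 21 X [78.6 81.7 84.7] Y [-21.5   7.5  29.7]
b tab 47 X [-94.3 -92.2 -87.1] Y [-13.6   6.6  20.1]
w3 deck y 7852 X [-58.7 -11.7  42.1] Y [-36.3   1.2  37.6]
w3 base y 3501 X [-123.  -45.   74.] Y [-49.   -0.7  50.4]
w3 tab 1044 X [-91.7 -85.2 -83.1] Y [-16.7   0.5  17.8]
```

View pics/c3.png

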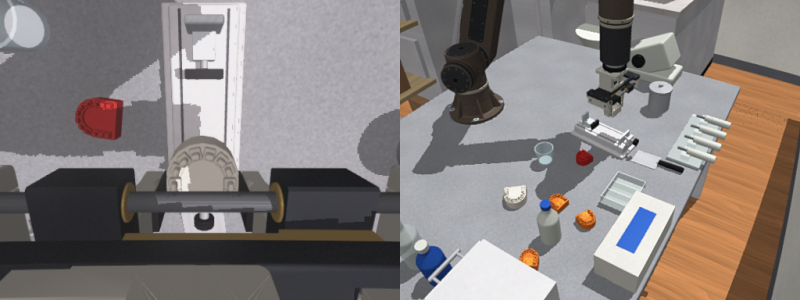

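The wrist view confirms the model is held between the fingers, teeth towards the jaw, over the middle line of the bed. I still need the stop's position.

Run:
```python
from h import *
t=np.radians(-7.2);e=np.array([np.cos(t),np.sin(t)]);n=np.array([-e[1],e[0]])
for nm,P in (("a",np.load("s0.npz")["a"]),("b",np.load("s0.npz")["b"]),("w1",np.load("w1.npz")["P"])):
    q=P.reshape(-1,3);q=q[np.isfinite(q[:,0])]
    d=q[:,:2]-[.5815,.081];X=(d@e)*1000;Y=d@n*1000;Z=q[:,2]*1000
    for lo in range(44,76,4):
        k=(X>45)&(X<105)&(abs(Y)>14)&(abs(Y)<29)&(Z>lo)&(Z<lo+4)
        if k.sum()>2: print(nm,lo,k.sum(),np.percentile(X[k],[5,50,95]).round(1))
```

```text
a 44 10 [65.7 87.9 97.9]
a 48 6 [80.6 88.  89.2]
a 52 9 [82.8 87.8 89.5]
a 56 8 [81.3 86.6 88.5]
a 60 8 [82.  87.5 89.3]
a 64 12 [79.9 85.  88.5]
a 68 15 [82.3 86.1 88.4]
b 44 5 [ 78.9  80.6 103.2]
b 48 4 [78.6 79.1 99.4]
b 52 5 [79.1 79.9 98.7]
b 56 6 [78.4 79.1 97.7]
b 60 6 [78.1 80.3 80.9]
b 64 10 [80.2 84.2 96.2]
b 68 7 [78.6 81.7 98.4]
w1 44 9 [82.  84.3 88.4]
w1 48 10 [82.3 86.1 89.6]
w1 52 3 [84.1 86.9 88.6]
w1 56 3 [87.2 87.9 88.8]
```

```bash
python3 -m jog '[{"translation":[-0.015,0.003,0.04],"spin":0},{"translation":[-0.032,0.006,0.1],"spin":0},{"translation":[-0.032,0.006,0.18],"spin":0},{"translation":[-0.032,0.006,0.26],"spin":0},{"translation":[-0.032,0.006,0.33],"spin":0},{"translation":[-0.032,0.006,0.37],"spin":0},{"translation":[-0.032,0.006,0.385],"spin":0},{"translation":[-0.032,0.006,0.39],"spin":0},{"translation":[-0.032,0.006,0.39],"spin":0},{"translation":[-0.032,0.006,0.39],"spin":0}]'
python3 - <<'E'
from h import *
a=snap("wrist");P=cloud(a);save(a,"w4")
o=ctrl.get_obs();print(o["tool_pos"],o["orientation"],o["force"])
t=np.radians(-7.2);e=np.array([np.cos(t),np.sin(t)]);n=np.array([-e[1],e[0]])
q=P.reshape(-1,3);q=q[np.isfinite(q[:,0])]
d=q[:,:2]-[.5815,.081];X=(d@e)*1000;Y=d@n*1000;Z=q[:,2]*1000
k=(abs(X)<100)&(abs(Z-40)<4)&(abs(Y)<50)
for x0 in range(-110,10,20):
    j=k&(X>x0)&(X<x0+20)
    print(x0,j.sum(),np.percentile(Z[j],50),np.percentile(Y[j],[.5,99.5]) if j.sum()>20 else 0)
E
```

```text
clock: 6.4
tool_pos: [0.63, 0.0755, 0.0539]
orientation: [179.9, 0.3, 172.8]
force: [0.0, -0.3, -0.7]
opening: 0.0496
[0.630042   0.07556063 0.05407337] [179.84396622   0.28274329 172.78125889] [-0.61426236  0.06836445 -1.63763477]Traceback (most recent call last):
  File "<stdin>", line 10, in <module>
    return _quantile_unchecked(
        a, q, axis, out, overwrite_input, method, keepdims, weights)
    return _ureduce(a,
                    func=_quantile_ureduce_func,
    ...<5 lines>...
                    overwrite_input=overwrite_input,
                    method=method)
    r = func(a, **kwargs)
    result = _quantile(arr,
                       quantiles=q,
    ...<2 lines>...
                       out=out,
                       weights=wgt)
    slices_having_nans = np.isnan(arr[-1, ...])
                                  ~~~^^^^^^^^^
IndexError: index -1 is out of bounds for axis 0 with size 0
```

View pics/w4.png

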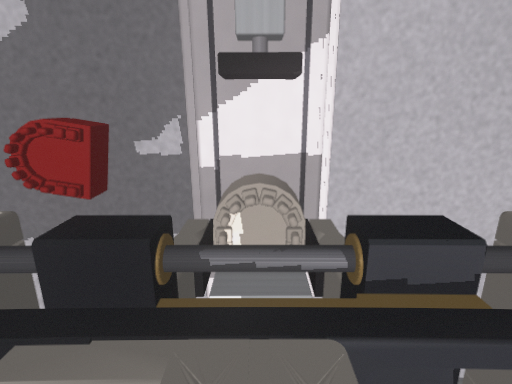

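The model (col 260) lines up with the pad (col 260), about 6 mm above the deck. Next, a slow descent.

```bash
python3 -m jog '[{"translation":[0,0,0.006],"spin":0},{"translation":[0,0,0.011],"spin":0},{"translation":[0,0,0.015],"spin":0},{"translation":[0,0,0.018],"spin":0},{"translation":[0,0,0.02],"spin":0},{"translation":[0,0,0.02],"spin":0},{"translation":[0,0,0.02],"spin":0}]'
python3 -m jog '[{"translation":[0,0,0.002],"spin":0},{"translation":[0,0,0.002],"spin":0},{"translation":[0,0,0.002],"spin":0}]'
```

```text
clock: 7.03
tool_pos: [0.63, 0.0756, 0.049]
orientation: [179.9, 0.3, 172.8]
force: [-0.5, 0.7, -0.5]
opening: 0.0496
clock: 7.28
tool_pos: [0.63, 0.0755, 0.0484]
orientation: [179.9, 0.3, 172.8]
force: [0.7, -1.3, -0.3]
opening: 0.0495
```

```bash
python3 -m jog '[{"translation":[0,0,0.004],"spin":0},{"translation":[0,0,0.004],"spin":0},{"translation":[0,0,0.004],"spin":0}]'
python3 -m jog '[{"translation":[0,0,0.003],"spin":0},{"translation":[0,0,0.003],"spin":0},{"translation":[0,0,0.003],"spin":0}]'
```

```text
clock: 7.53
tool_pos: [0.6301, 0.0756, 0.0482]
orientation: [179.9, 0.3, 172.8]
force: [-3.0, -0.3, 4.3]
opening: 0.0496
clock: 7.78
tool_pos: [0.6301, 0.0756, 0.0482]
orientation: [179.9, 0.3, 172.8]
force: [-2.1, 0.1, 5.7]
opening: 0.0502
```

```bash
python3 -m jog '[{"translation":[0,0,0],"spin":0},{"translation":[0,0,0],"spin":0},{"translation":[0,0,0],"spin":0},{"translation":[0,0,0],"spin":0},{"translation":[0,0,0],"spin":0}]' 75
python3 -m jog '[{"translation":[0,0,-0.05],"spin":0},{"translation":[0,0,-0.15],"spin":0},{"translation":[0,0,-0.28],"spin":0},{"translation":[0,0,-0.4],"spin":0},{"translation":[0,0,-0.5],"spin":0},{"translation":[0,0,-0.52],"spin":0},{"translation":[0,0,-0.52],"spin":0},{"translation":[0,0,-0.52],"spin":0}]'
python3 -m jog '[{"translation":[0.05,0,0],"spin":0},{"translation":[0.15,0,0],"spin":0},{"translation":[0.28,0,0],"spin":0},{"translation":[0.4,0,0],"spin":0},{"translation":[0.5,0,0],"spin":0},{"translation":[0.56,0,0],"spin":0},{"translation":[0.6,0,0],"spin":0},{"translation":[0.6,0,0],"spin":0},{"translation":[0.6,0,0],"spin":0}]' 0
cat > hold.py <<'E'
from fit import *
O=np.array([.5815,.081]);t=np.radians(-7.2);e=np.array([np.cos(t),np.sin(t)]);n=np.array([-e[1],e[0]])
def hf(P):
    q=P.reshape(-1,3);q=q[np.isfinite(q[:,0])];d=q[:,:2]-O
    return d@e*1000,d@n*1000,q[:,2]*1000
def stat(P,z0=61,lab=""):
    X,Y,Z=hf(P)
    for l,k in (("tab",(X<0)&(X>-110)&(Z>60)&(Z<88)&(abs(Y)<22)),("tabtop",(X<0)&(X>-110)&(Z>82)&(Z<88)&(abs(Y)<22)),("stop",(X>50)&(X<110)&(Z>50)&(Z<72)&(abs(Y)>14)&(abs(Y)<32))):
        if k.sum()>5: print(lab,l,k.sum(),np.percentile(X[k],[3,50,97]).round(1),np.percentile(Y[k],[3,97]).round(1))
E
python3 - <<'E'
from hold import *
for nm in ("wrist","scene","side"):
    s=snap(nm);P=cloud(s);save(s,"p5"+nm);stat(P,lab=nm)
    try:
        f=fitD(P,s["color"],[619,76,172.8],.056,.08);print(nm,f,"holder:",(f[0][:2]-O*1000)@e,(f[0][:2]-O*1000)@n)
    except Exception as ex: print(ex)
o=ctrl.get_obs();d=o["tool_pos"][:2]-O;print(o["tool_pos"],d@e*1000,d@n*1000)
E
```

```text
clock: 8.2
tool_pos: [0.6301, 0.0756, 0.0481]
orientation: [179.9, 0.3, 172.8]
force: [-0.3, -0.6, -0.7]
opening: 0.0731
clock: 8.87
tool_pos: [0.6291, 0.0753, 0.1777]
orientation: [179.8, 0.3, 172.8]
force: [0.3, -0.2, -0.7]
opening: 0.0746
clock: 9.62
tool_pos: [0.4802, 0.0943, 0.1764]
orientation: [179.9, 0.3, 172.8]
force: [0.5, -0.1, 0.0]
opening: 0.0206
wrist tab 918 [-91.6 -86.8 -38.8] [-16.1  17. ]
wrist tabtop 314 [-91.5 -88.4 -84.5] [-16.  17.]
wrist (array([515.83333333,  78.53333333, 178.26666667]), np.float64(266.0), np.int64(266)) holder: -64.83971007685884 -10.677431933965009
scene tab 124 [-92.  -85.1 -38.4] [-19.1  16.9]
scene tabtop 26 [-91.9 -87.5 -83.9] [-18.1  15.8]
scene stop 139 [ 51.2  82.5 107.6] [-29.6  28.2]
scene (array([621.40105584,  72.5575493 , 178.33249111]), np.float64(948.8717012643216), np.int64(1209)) holder: 40.64454374294266 -3.374951104596313
side tab 76 [-94.4 -88.5 -40.7] [-15.1  21. ]
side tabtop 16 [-94.1 -90.4 -86.9] [-9.7 20.3]
side stop 63 [ 51.4  79.8 107. ] [-23.4  30.5]
side (array([618.63823955,  79.75310116, 174.58057196]), np.float64(1266.30311296175), np.int64(849)) holder: 37.001671298390804 3.4175889762608294
[0.4809364  0.09416527 0.17647378] -101.4206681779804 0.45749794318420123
```

View pics/p5wrist.png

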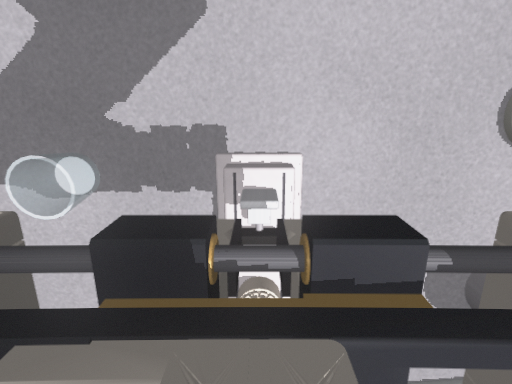

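The model stands on the bed by itself at (260,290), and the tab is at (260,190). Next I lower the closed fingers behind the tab.

```bash
python3 -m jog '[{"translation":[0.03,0,0],"spin":0},{"translation":[0.06,0,0.02],"spin":0},{"translation":[0.06,0,0.1],"spin":0},{"translation":[0.06,0,0.2],"spin":0},{"translation":[0.06,0,0.3],"spin":0},{"translation":[0.06,0,0.39],"spin":0},{"translation":[0.06,0,0.44],"spin":0},{"translation":[0.06,0,0.458],"spin":0},{"translation":[0.06,0,0.458],"spin":0},{"translation":[0.06,0,0.458],"spin":0}]' 0
python3 - <<'E'
from hold import *
o=ctrl.get_obs();d=o["tool_pos"][:2]-O;print(o["tool_pos"],d@e*1000,d@n*1000,o["orientation"],o["force"]@np.array([*e,0]),o["opening"])
E
```

```text
clock: 10.6
tool_pos: [0.4667, 0.0964, 0.0622]
orientation: [179.9, 0.3, 172.8]
force: [0.0, 0.1, 0.3]
opening: 0.0003
[0.4667213  0.09637179 0.06221969] -115.80023060172557 0.8649958329899349 [179.87302271   0.27500152 172.78780147] 0.001936928828550836 0.00034850657975375434
```

```bash
python3 -m jog '[{"translation":[-0.02,0,0],"spin":0},{"translation":[-0.04,0,0],"spin":0},{"translation":[-0.05,0,0],"spin":0},{"translation":[-0.06,0,0],"spin":0},{"translation":[-0.07,0,0],"spin":0},{"translation":[-0.08,0,0],"spin":0},{"translation":[-0.08,0,0],"spin":0}]'
python3 -m jog '[{"translation":[-0.01,0,0],"spin":0},{"translation":[-0.025,0,0],"spin":0},{"translation":[-0.045,0,0],"spin":0},{"translation":[-0.065,0,0],"spin":0},{"translation":[-0.085,0,0],"spin":0},{"translation":[-0.1,0,0],"spin":0},{"translation":[-0.11,0,0],"spin":0},{"translation":[-0.12,0,0],"spin":0},{"translation":[-0.12,0,0],"spin":0}]'
python3 - <<'E'
from hold import *
o=ctrl.get_obs();d=o["tool_pos"][:2]-O;print(o["tool_pos"],d@e*1000,d@n*1000,o["force"]@np.array([*e,0]))
for nm in ("wrist","scene","side"):stat(cloud(snap(nm)),lab=nm)
E
```

```text
clock: 11.18
tool_pos: [0.4861, 0.094, 0.0627]
orientation: [179.9, 0.2, 172.8]
force: [-6.0, 3.2, 4.6]
opening: 0.0005
clock: 11.93
tool_pos: [0.5151, 0.0904, 0.0628]
orientation: [179.8, 0.1, 172.7]
force: [-6.3, 4.6, 1.4]
opening: 0.0002
[0.51508538 0.09036582 0.06278479] -67.06476718410633 0.9680093374475632 -6.8085877817987175
wrist tab 406 [-77.6 -75.9 -73.4] [-5.6  6.4]
wrist tabtop 87 [-77.2 -75.9 -75.1] [-5.6  6.3]
scene tab 177 [-77.5 -49.9  -3.3] [-19.6  16.8]
scene tabtop 46 [-72.7 -54.6 -47.4] [-18.3  16. ]
scene stop 133 [51.1 82.2 91.4] [-30.6  29. ]
side tab 24 [-80.  -78.2 -11.1] [-15.3  18.1]
side stop 63 [ 52.1  80.2 106.8] [-24.1  31. ]
```

```bash
python3 -m jog '[{"translation":[-0.01,0,0],"spin":0},{"translation":[-0.02,0,0],"spin":0},{"translation":[-0.03,0,0],"spin":0},{"translation":[-0.04,0,0],"spin":0},{"translation":[-0.048,0,0],"spin":0},{"translation":[-0.056,0,0],"spin":0}]'
for i in 1; do python3 -m jog '[{"translation":[-0.006,0,0],"spin":0},{"translation":[-0.012,0,0],"spin":0}]'; python3 -m jog '[{"translation":[-0.006,0,0],"spin":0},{"translation":[-0.012,0,0],"spin":0}]'; done
python3 - <<'E'
from hold import *
o=ctrl.get_obs();d=o["tool_pos"][:2]-O;print(o["tool_pos"],d@e*1000,d@n*1000,o["force"]@np.array([*e,0]))
for nm in ("side",):
    s=snap(nm);save(s,"p6"+nm);P=cloud(s);stat(P,lab=nm)
s=snap("scene");c=np.hstack([cv2.resize(s["color"][140:205,215:305],(540,390),interpolation=cv2.INTER_CUBIC)])
cv2.imwrite("pics/p6.png",c[...,::-1])
E
```

```text
clock: 12.58
tool_pos: [0.5276, 0.0888, 0.0628]
orientation: [179.8, -0.0, 172.7]
force: [-8.4, 6.2, 3.5]
opening: 0.0004
clock: 12.75
tool_pos: [0.5292, 0.0887, 0.0628]
orientation: [179.8, -0.2, 172.6]
force: [-8.5, 4.2, 3.3]
opening: 0.0003
clock: 12.92
tool_pos: [0.5307, 0.0885, 0.0628]
orientation: [179.8, -0.3, 172.6]
force: [-8.0, 5.1, 4.2]
opening: 0.0001
[0.53066424 0.08846505 0.06283958] -51.37052166739654 1.0347716372921827 -8.582129789796774
side tab 24 [-63.7 -62.3 -54.5] [-5.8 18. ]
side stop 60 [ 51.9  79.9 108.3] [-24.3  30.8]
```

View pics/p6.png

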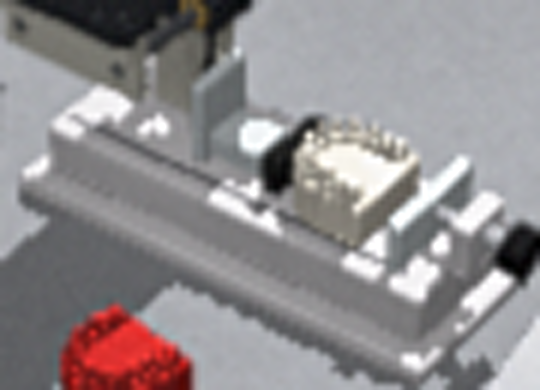

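The pad is right at the model's front, and the stop is roughly 10 mm beyond the heel. I'll continue slowly.

```bash
r(){ python3 - <<'E'
from hold import *
o=ctrl.get_obs();d=o["tool_pos"][:2]-O;f=o["force"];print("X %.2f Y %.2f Fx %.2f Fy %.2f"%(d@e*1000,d@n*1000,f[:2]@e,f[:2]@n))
E
}
python3 -m jog '[{"translation":[-0.006,0,0],"spin":0},{"translation":[-0.012,0,0],"spin":0},{"translation":[-0.018,0,0],"spin":0}]' >/dev/null; r
python3 -m jog '[{"translation":[-0.006,0,0],"spin":0},{"translation":[-0.012,0,0],"spin":0},{"translation":[-0.018,0,0],"spin":0}]'>/dev/null; r
python3 -m jog '[{"translation":[-0.006,0,0],"spin":0},{"translation":[-0.012,0,0],"spin":0}]'>/dev/null; r
```

```text
X -48.20 Y 1.07 Fx -10.42 Fy 3.74
X -45.27 Y 1.06 Fx -10.08 Fy 4.86
X -43.93 Y 1.08 Fx -9.24 Fy 3.66
```

```bash
cat > r.py <<'E'
from hold import *
o=ctrl.get_obs();d=o["tool_pos"][:2]-O;f=o["force"];print("X %.2f Y %.2f Fx %.2f Fy %.2f"%(d@e*1000,d@n*1000,f[:2]@e,f[:2]@n))
E
python3 -m jog '[{"translation":[-0.006,0,0],"spin":0},{"translation":[-0.012,0,0],"spin":0}]'>/dev/null; python3 r.py
python3 -m jog '[{"translation":[-0.006,0,0],"spin":0},{"translation":[-0.012,0,0],"spin":0}]'>/dev/null; python3 r.py
python3 -m jog '[{"translation":[-0.006,0,0],"spin":0},{"translation":[-0.012,0,0],"spin":0}]'>/dev/null; python3 r.py
```

```text
X -42.59 Y 1.11 Fx -9.93 Fy 5.07
X -41.27 Y 1.08 Fx -9.95 Fy 4.36
X -39.91 Y 1.10 Fx -9.54 Fy 4.20
```

```bash
python3 - <<'E'
from hold import *
for nm in ("side","scene"):
    s=snap(nm);P=cloud(s);stat(P,lab=nm);X,Y,Z=hf(P)
    k=(X>0)&(X<110)&(abs(Y)<33)&(Z>50)
    if nm=="scene":cv2.imwrite("pics/p7.png",cv2.resize(s["color"][140:205,215:305],(720,520),interpolation=cv2.INTER_CUBIC)[...,::-1])
E
python3 r.py
```

```text
side tab 28 [-52.2 -50.6 -40.7] [-9.8 18.3]
side stop 80 [ 54.   78.4 106.7] [-23.2  30.5]
scene tab 131 [-49.  -24.2 -19. ] [-18.5  13.7]
scene tabtop 42 [-44.3 -26.6 -20.6] [-18.1  14.8]
scene stop 158 [51.5 74.1 94.9] [-29.3  28.1]
X -39.64 Y 1.14 Fx -10.23 Fy 4.39
```

View pics/p7.png

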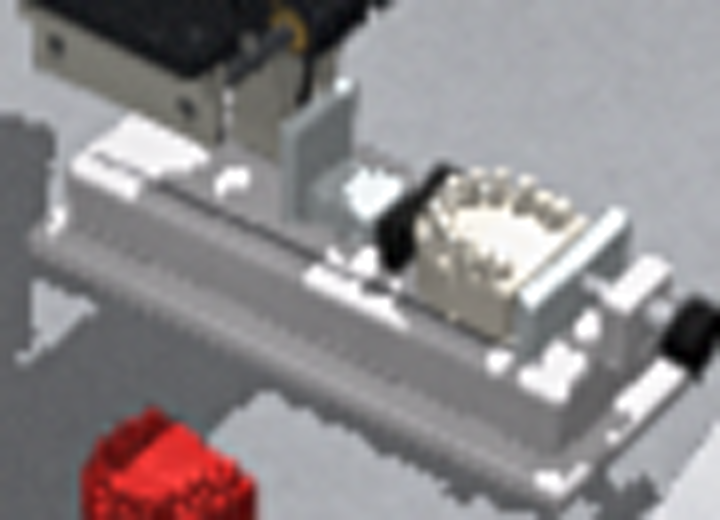

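The heel is now about 1–3 mm from the stop. I'll take small steps and watch the force rise.

```bash
python3 -m jog '[{"translation":[-0.005,0,0],"spin":0},{"translation":[-0.01,0,0],"spin":0}]'>/dev/null; python3 r.py
python3 -m jog '[{"translation":[-0.005,0,0],"spin":0},{"translation":[-0.01,0,0],"spin":0}]'>/dev/null; python3 r.py
```

```text
X -38.81 Y 1.13 Fx -10.60 Fy 3.80
X -37.94 Y 1.12 Fx -9.78 Fy 4.24
```

```bash
python3 -m jog '[{"translation":[-0.005,0,0],"spin":0},{"translation":[-0.01,0,0],"spin":0}]'>/dev/null; python3 r.py
python3 -m jog '[{"translation":[-0.005,0,0],"spin":0},{"translation":[-0.01,0,0],"spin":0}]'>/dev/null; python3 r.py
```

```text
X -37.08 Y 1.15 Fx -9.73 Fy 3.94
X -36.18 Y 1.17 Fx -9.76 Fy 3.84
```

```bash
python3 -m jog '[{"translation":[-0.005,0,0],"spin":0},{"translation":[-0.01,0,0],"spin":0}]'>/dev/null; python3 r.py
python3 -m jog '[{"translation":[-0.005,0,0],"spin":0},{"translation":[-0.01,0,0],"spin":0}]'>/dev/null; python3 r.py
```

```text
X -35.38 Y 1.14 Fx -9.67 Fy 4.44
X -34.49 Y 1.17 Fx -10.71 Fy 4.14
```

```bash
python3 -m jog '[{"translation":[-0.005,0,0],"spin":0},{"translation":[-0.01,0,0],"spin":0}]'>/dev/null; python3 r.py
python3 -m jog '[{"translation":[-0.005,0,0],"spin":0},{"translation":[-0.01,0,0],"spin":0}]'>/dev/null; python3 r.py
```

```text
X -33.74 Y 1.19 Fx -10.89 Fy 3.40
X -33.10 Y 1.16 Fx -11.97 Fy 5.10
```

```bash
python3 -m jog '[{"translation":[-0.005,0,0],"spin":0},{"translation":[-0.01,0,0],"spin":0}]'>/dev/null; python3 r.py
python3 -m jog '[{"translation":[-0.005,0,0],"spin":0},{"translation":[-0.01,0,0],"spin":0}]'>/dev/null; python3 r.py
```

```text
X -32.57 Y 1.17 Fx -13.27 Fy 5.21
X -32.17 Y 1.16 Fx -14.31 Fy 5.27
```

```bash
python3 -m jog '[{"translation":[-0.005,0,0],"spin":0},{"translation":[-0.01,0,0],"spin":0}]'>/dev/null; python3 r.py
```

```text
X -31.82 Y 1.18 Fx -13.36 Fy 5.18
```

```bash
python3 -m jog '[{"translation":[-0.006,0,0],"spin":0},{"translation":[-0.012,0,0],"spin":0}]'>/dev/null; python3 r.py
python3 -m jog '[{"translation":[-0.006,0,0],"spin":0},{"translation":[-0.012,0,0],"spin":0}]'>/dev/null; python3 r.py
```

```text
X -31.26 Y 1.16 Fx -14.71 Fy 5.96
X -30.80 Y 1.16 Fx -15.70 Fy 6.09
```

Push is about 15.5 N, so pad force is about 6 N; the displacement estimate agrees. Backing off and checking.

```bash
python3 -m jog '[{"translation":[0.01,0,0],"spin":0},{"translation":[0.04,0,0],"spin":0},{"translation":[0.08,0,0],"spin":0},{"translation":[0.1,0,0],"spin":0},{"translation":[0.1,0,0],"spin":0}]'
python3 -m jog '[{"translation":[0,0,-0.1],"spin":0},{"translation":[0,0,-0.25],"spin":0},{"translation":[0.1,0,-0.4],"spin":0},{"translation":[0.2,0,-0.55],"spin":0},{"translation":[0.2,0,-0.65],"spin":0},{"translation":[0.2,0,-0.65],"spin":0},{"translation":[0.2,0,-0.65],"spin":0}]'
python3 - <<'E'
from hold import *
for nm in ("side","scene"):
    s=snap(nm);P=cloud(s);stat(P,lab=nm);save(s,"f"+nm)
    b=(140,205,215,305) if nm=="scene" else (185,250,215,305)
    c=cv2.resize(s["color"][b[0]:b[1],b[2]:b[3]],(400,290),interpolation=cv2.INTER_CUBIC)
    im=c if nm=="side" else np.hstack([im,c])
cv2.imwrite("pics/f.png",im[...,::-1])
E
python3 r.py
```

```text
clock: 16.87
tool_pos: [0.5252, 0.0894, 0.0654]
orientation: [179.7, -3.8, 172.0]
force: [-0.3, 0.3, 0.4]
opening: 0.0003
clock: 17.45
tool_pos: [0.4873, 0.0946, 0.2334]
orientation: [179.5, -3.5, 172.1]
force: [-0.7, -0.2, -0.8]
opening: 0.0006
side tab 51 [-20.8 -18.6 -13.9] [-11.9  20. ]
side tabtop 16 [-19.8 -15.9 -13.9] [-11.1  20.3]
side stop 96 [ 53.1  73.7 107.9] [-23.2  30.6]
scene tab 81 [-18.1 -12.6  -9.9] [-19.3  15.3]
scene tabtop 25 [-18.7 -14.3  -9.8] [-20.4  14.7]
scene stop 168 [51.8 74.3 90.4] [-29.4  26.2]
X -96.29 Y 0.99 Fx 0.60 Fy 0.60
```

View pics/f.png

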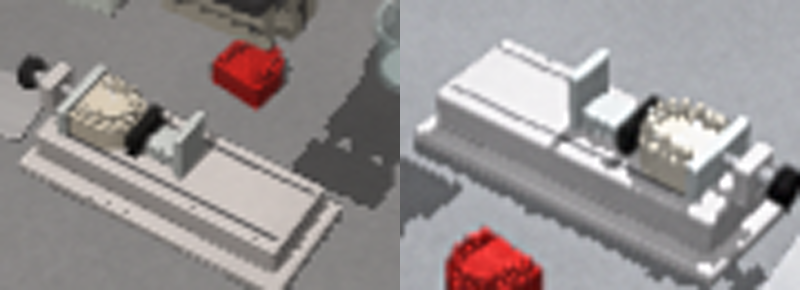

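The model is upright with its teeth at the pad and its heel against the stop. The tool tilted about 3.8° while pushing, so I'll take one overhead wrist measurement to cross-check pad compression.

```bash
python3 -m jog '[{"translation":[-0.05,0,0],"spin":0},{"translation":[-0.15,0,0],"spin":0},{"translation":[-0.28,0,0],"spin":0},{"translation":[-0.4,0,0],"spin":0},{"translation":[-0.5,0,0],"spin":0},{"translation":[-0.6,0,0],"spin":0},{"translation":[-0.68,0,0],"spin":0},{"translation":[-0.68,0,0],"spin":0},{"translation":[-0.68,0,0],"spin":0}]'
python3 - <<'E'
from hold import *
s=snap("wrist");P=cloud(s);save(s,"w9");np.savez("w9.npz",P=P,c=s["color"])
print(fitD(P,s["color"],[628,75,172.8],.056,.073))
def prof(P,c,off):
    q=P.reshape(-1,3);d=q[:,:2]-O;X=d@e*1000;Y=d@n*1000;Z=q[:,2]*1000;g=c.reshape(-1,3).max(1)
    T=(abs(Y)<17)&(Z>80)&(Z<88)&(X<off+20)&(X>off-20)
    print("tabtop",T.sum(),np.percentile(X[T],[2,50,98]))
    D=(abs(Y)<19)&(abs(Y)>6)&(Z>60)&(Z<68)&(X>off+20)&(X<off+65)&(g<80)
    print("dark pad top",D.sum(),np.percentile(X[D],[2,50,98]))
prof(P,s["color"],-14)
w=np.load("w3.npz")["w"];prof(w,cv2.imread("pics/w3.png"),-87)
E
```

```text
clock: 18.3
tool_pos: [0.6546, 0.0696, 0.2159]
orientation: [179.8, -4.0, 171.9]
force: [-0.6, -0.5, -0.5]
opening: 0.0005
(array([639.2030173 ,  74.00753157, 173.56830445]), np.float64(847.1588597380983), np.int64(3101))
tabtop 286 [-18.2082066  -14.2809767  -10.64400707]
dark pad top 183 [22.43992209 26.59888203 30.31430459]
tabtop 681 [-91.62496226 -87.18593785 -83.91832532]
dark pad top 265 [-46.58759206 -42.11212182 -38.18040505]
```

View pics/w9.png

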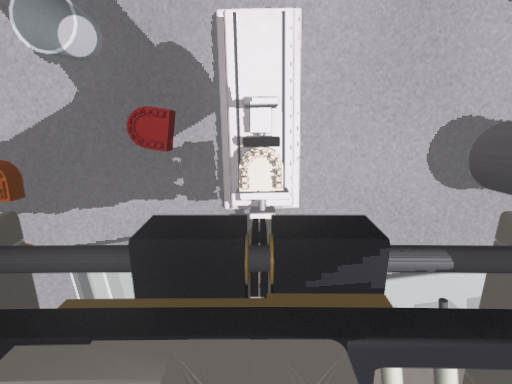

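The overhead view shows the model against the stop plate (row 195) with its teeth on the pad (row 141), centred on the bed and square. The pad has moved 4.2 mm back relative to the tab (45.1 → 40.9 mm), which is about 6.3 N and agrees with the push force. Handing in.

```bash
python3 -c "
from plant import ctrl
print(ctrl.close_job())"
```

```text
the job is handed in; nothing more can be done
None
```

The smaller model is standing in the middle of the bed with its teeth towards the jaw. It is held against the stop at about 6 N, and I handed the job in just after 18.3 s on the robot's clock.

**What I did:** I gripped the model across its flat sides with the gripper's fixed half force (about 30 N). I set it on the deck and let go. Then I pushed the jaw from behind with closed fingers, in small steps once it neared the model, and backed the arm clear.

**Last checks:**
- **Force on the model:** the last push read 15.7 N, which leaves about 6.5 N on the pad after the 9 N of friction. In the overhead view the pad had given back about 4.2 mm, or about 6.3 N. The two agree.
- **Position:** the pictures show the model upright and centred, with its heel flat against the stop as far as they can resolve. No bystander was touched or looked moved in the pictures.

**What disagreed:**
- The tool tilted about 4° while pushing, so the arm's own position put the jaw about 3 mm short of where the cameras showed it. I relied on the force and the camera measurement instead.
- The early camera fit put the stop face near 80 mm, outside the stated 61 to 75 mm. I found the stop by the rise in push force, so this did not matter.
- The final shape fit of the model in the overhead view was poor because the stop and pad were mixed in. That leaves squareness judged from the pictures only.

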